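# Set the pair of elephants on show, facing the customer, and cover them

### The job

Stand the two gold elephants side by side on the display plinth, one in the middle of each grey felt pad (either one on either pad), both facing straight out of the plinth's front, which is the side with the sloping edge and brass plate. Then put the clear cover over them so that it sits fully down on the plinth all round. Set everything down gently, and do not knock the elephants with the cover, tip anything over, or disturb the ring box, the scale and the loupe.

Things in the scene. Friction and masses are not known exactly. Their poses are not given: they have to be found in the camera images.
- plinth: Fixed dark wooden plinth, 214 mm wide (y), from x = -80 mm to +98 mm at the counter; its front (+x, roughly away from the robot) slopes at 45 degrees and bears a blank brass plate. Origin: on the counter, under the deck's centre; z up. Flat top (the ledge) at 24 mm; on it a cream deck, 112 (x) by 158 mm (y), 6 mm thick (top at 30 mm), its edges bevelled at 45 degrees to guide the cover.
- plinth_front (a point): Lower front edge of the plinth, in the middle of its width: 98 mm along plinth +x from the plinth's origin, at counter height.
- pad_left (a point): Centre of the left felt pad (plinth y = +38 mm, x = 0), on the deck's top, 30 mm above the counter. The pad is a thin grey inlay, 90 mm (x) by 50 mm (y), level with the deck to within 0.5 mm; an elephant stands at deck height.
- pad_right (a point): Centre of the right felt pad (plinth y = -38 mm, x = 0), like the left one.
- ledge (a point): Centre of the plinth at ledge height (24 mm above the counter): where the origin of the cover lies when it is fully down.
- elephant_1: Gilt metal elephant statuette, 80 mm long (x from -40 to +40), 42 mm wide over the ears, 72 mm high, about 0.25 kg, standing in the tray at the start, facing anywhere. Origin: at foot level under its mid length; x points forward (head, raised trunk), y to its left, z up. Both elephants are alike.
- elephant_2: Gilt metal elephant statuette, 80 mm long (x from -40 to +40), 42 mm wide over the ears, 72 mm high, about 0.25 kg, standing in the tray at the start, facing anywhere. Origin: at foot level under its mid length; x points forward (head, raised trunk), y to its left, z up. Both elephants are alike.
- elephant_1_saddle (a point): Centre of the top of elephant_1's saddle cloth, 9 mm behind the origin, 57 mm above the feet; same axes. The cloth's flat flanks, 36 mm apart, 28 mm long, reach from 30 to 54 mm above the feet: grip there, across the body, from above. The ears begin 17 mm ahead of this point.
- elephant_2_saddle (a point): Centre of the top of elephant_2's saddle cloth, 9 mm behind the origin, 57 mm above the feet; same axes. The cloth's flat flanks, 36 mm apart, 28 mm long, reach from 30 to 54 mm above the feet: grip there, across the body, from above. The ears begin 17 mm ahead of this point.
- cover: Clear acrylic cover, a box open below, on the counter at the right: 124 (x) by 170 (y) by 92 mm high, walls and top 3 mm, about 0.36 kg. Origin: centre of its open underside, at the rim; z up. Inside 118 by 164 by 89 mm high: it goes round the plinth's deck with 3 mm to spare at the foot on each side, long side along the plinth's y, either way round.
- cover_handle (a point): Centre of the cover's handle, 114 mm above the cover's rim: a flat steel bar 12 mm wide (x), 84 mm long (along the cover's y) and 12 mm high, on two posts 66 mm apart; 16 mm free under the bar. Gripped from above across its 12 mm width, between the posts.
- tray: Fixed shallow presentation tray with gilt frame and cream lining, 156 by 290 mm, at the left. Origin: centre of its underside. Inner floor 6 mm above the counter, walls 22 mm high and 9 mm thick. A divider 96 mm along tray +y cuts off a slotted ring roll 40 mm wide; the elephants stand in the larger part.
- ring_box: Bystander: closed dark leatherette ring box, 62 by 62 by 45 mm, loose. Leave it alone. Origin: centre of its underside.
- scale: Bystander: flat black pocket scale, 75 by 130 by 21 mm, loose. Leave it alone. Origin: centre of its underside.
- loupe: Bystander: folded black loupe, about 30 by 82 by 20 mm, loose. Leave it alone. Origin: centre of its case's underside.

How it is judged:
By the outcome, as a careful person would: the job done as asked, in the order asked, and still so for the second after the job is handed in, with the robot touching nothing.
It also fails if it takes over 72 s, if anything falls off the work surface, if the arm or the gripper's body presses on something with over 40 N, if the wrist force passes 120 N, or if a joint passes its speed limit or range.

### The arm

A 7-joint arm with a two-finger parallel gripper is mounted at the origin on the work surface. World frame = base frame: x ahead of the robot, y to its left, z up, the work surface at z = 0. Lengths are in m, angles in rad, forces in N, time in s.
With the tool pointing down it reaches from about 0.4 to 0.9 m from the base axis. Payload 5.5 kg.
Tool frame: the origin (TCP) lies midway between the tips of the shut fingers; the grasp point (between the pads) lies 19 mm behind it (manip.grip_depth is the distance from the TCP to the grasp point, in m); z points along the fingers, y is the line along which they close (so a half turn about z gives the same grasp; the last joint's range is limited). The gripper opens to 92 mm and grips with 3 to 60 N. Pads are 19 mm wide; open, the fingers measure 130 mm over their backs; the gripper's body (75 mm by 190 mm) begins 47 mm behind the grasp point.
Start: joints at [1.609, 0.501, -0.427, 1.55, 0.221, 1.138, -0.21], TCP at [0.145, -0.634, 0.227] pointing down, gripper open.
Joint ranges: [-2.88, 2.88], [-0.31, 2.03], [-1.54, 1.56], [0.2, 2.42], [-1.41, 4.55], [0.19, 2.02], [-2.57, 2.57]. Speed limits (rad/s): [2.57, 2.57, 3.14, 3.14, 3.14, 3.14, 3.14].

### API

Orientations are given as a unit quaternion [x, y, z, w].
In Python, from bench import manip gives the robot as it stands. Calls block until the motion is done:
- manip.move_pose(position, orientation): joint-space move of the TCP to a pose.
- manip.servo_line(position, ori=None, vel=0.15): straight line of the TCP; ori=None keeps the orientation; vel is the mean speed in m/s.
- manip.movej(angles): joint-space move.
- manip.open() and manip.close(f_grip=None): open the fingers fully, or close them until they stop; f_grip is the grip in N (None keeps the last).
- manip.sleep(seconds).
- manip.solve_ik(position, orientation): joint angles nearest the present ones, or None.
- manip.get_image(name): name is "side" or "top"; returns the picture (400x640x3 uint8, red, green, blue); there is no depth.
- manip.get_calibration(name): a dict with "vfov" (degrees; the focal length in pixels is half the picture's height over the tangent of half this angle, whatever the lens; pixels are square), "cx", "cy" (the principal point, pixels), "eye" and "attitude" of the camera in the world. Camera axes: x right, y down, z forward; pixel columns grow to the right and rows downward; lengths in m; the calibration is good to about 2 mm. A picture is of the moment at which its call begins. get_calibration takes no time and is no camera call.
A pose or a line that the arm cannot do raises manip.PlanningError and nothing moves.
- manip.hand_in(): hands the job in; it is judged then, once.
Readings, each from a call of its own:
- manip.current_clock(): time.
- manip.current_q(): joint angles.
- manip.current_joint_velocities(): joint speeds.
- manip.current_tau(): joint torques, N m.
- manip.current_tool_pos(): TCP position.
- manip.current_tcp_rot(): TCP orientation.
- manip.current_force(): force on the tool from outside, world axes, zero at the start.
- manip.current_wrist_torque(): the same for the moment, N m.
- manip.current_finger_gap(): finger opening in m.
- manip.current_gripper_force(): force on a finger pad.
Only numpy, scipy, OpenCV 4.12 (cv2) and the standard library are available. Lean on these libraries where they do the work, as an engineer would, in place of code of your own. Each camera call takes 0.05 s, during which the arm holds its last target. There are 200 camera calls.

## Working session

There is one attempt and no reset: what is moved stays moved. The work goes in short steps, each a Python script; the robot and the scene stay as the last script left them, time stands still between calls to the robot, and variables do not carry over. Pictures are saved under pics/ and viewed, at most 10 in all, crops included, and the job is handed in when it is done.

```bash
ls; mkdir -p pics
python3 - <<'E'
from bench import manip
import cv2
for n in("side","top"):
    im=manip.get_image(n);cv2.imwrite(f"pics/{n}0.png",im[...,::-1]);print(n,manip.get_calibration(n))
print(manip.current_tcp_rot(),manip.grip_depth,manip.current_clock())
E
```

```text
bench.py
pics
side {'vfov': 55.01276350582996, 'cx': 326.64615764866795, 'cy': 196.90398645139817, 'eye': array([0.04852188, 0.54947092, 0.82982392]), 'attitude': array([-0.35998208,  0.84484956, -0.36844269,  0.14454104])}
top {'vfov': 43.863866321680824, 'cx': 325.55983636126234, 'cy': 205.87927599594215, 'eye': array([ 0.48156044, -0.01724423,  1.28847912]), 'attitude': array([ 0.71457764, -0.69851622,  0.01583689, -0.03468539])}
[ 9.93686690e-01  1.12187235e-01 -7.88096755e-05 -8.83206778e-04] 0.0188 0.1
```

View pics/top0.png

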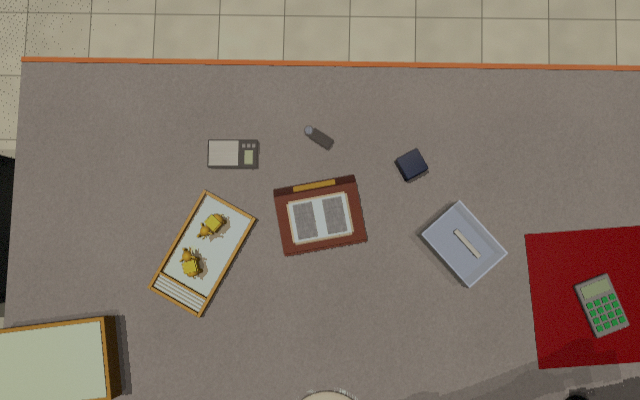

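View pics/side0.png

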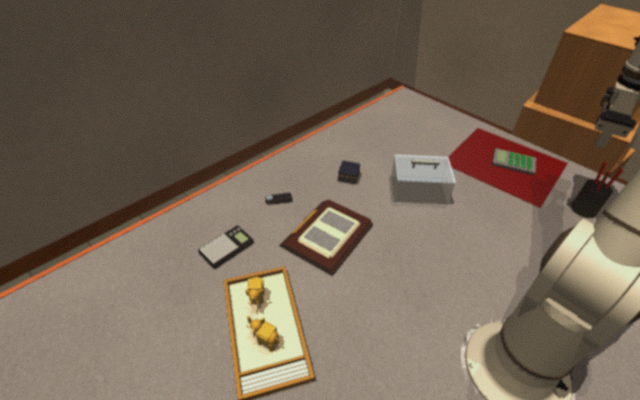

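Top: tray at left with elephants near (213,224) and (192,263), plinth around (320,217), cover around (463,244) with its handle at (467,243). Side: elephants at (256,290) and (264,333), cover at (423,178). I'll enlarge these next.

Run:
```python
import cv2,numpy as np
t=cv2.imread("pics/top0.png");s=cv2.imread("pics/side0.png")
c=lambda im,x,y,w,h,k:cv2.resize(im[y:y+h,x:x+w],None,fx=k,fy=k,interpolation=cv2.INTER_CUBIC)
a=np.vstack([np.hstack([c(t,170,205,66,50,6),c(s,225,270,66,50,6)]),np.hstack([c(t,170,240,66,50,6),c(s,235,310,66,50,6)])])
cv2.imwrite("pics/a.png",a)
b=np.vstack([np.hstack([c(t,265,170,110,95,3.6),c(s,275,190,110,95,3.6)]),np.hstack([c(t,410,193,100,70,4) [:,:396],c(s,375,145,100,70,4)[:,:396]])[:255]])
cv2.imwrite("pics/b.png",b);print(a.shape,b.shape)
```

```text
(600, 792, 3) (597, 792, 3)
```

View pics/a.png

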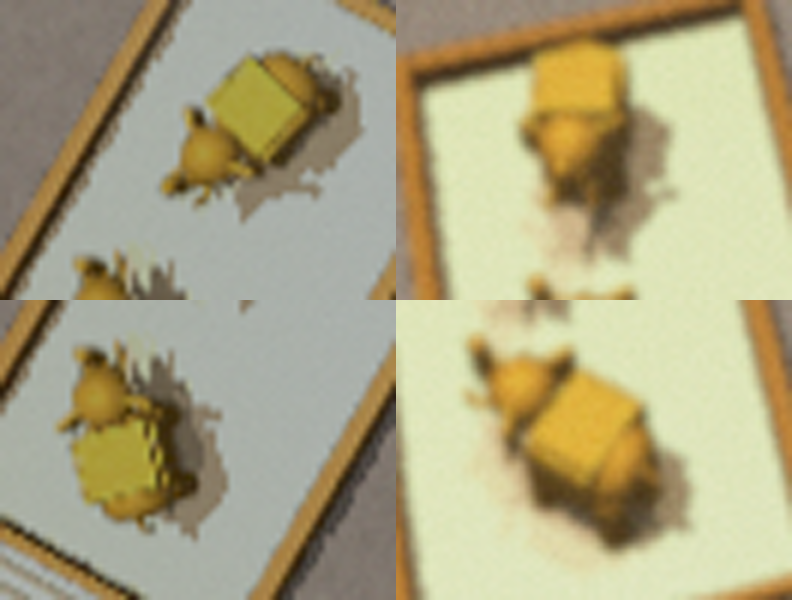

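View pics/b.png

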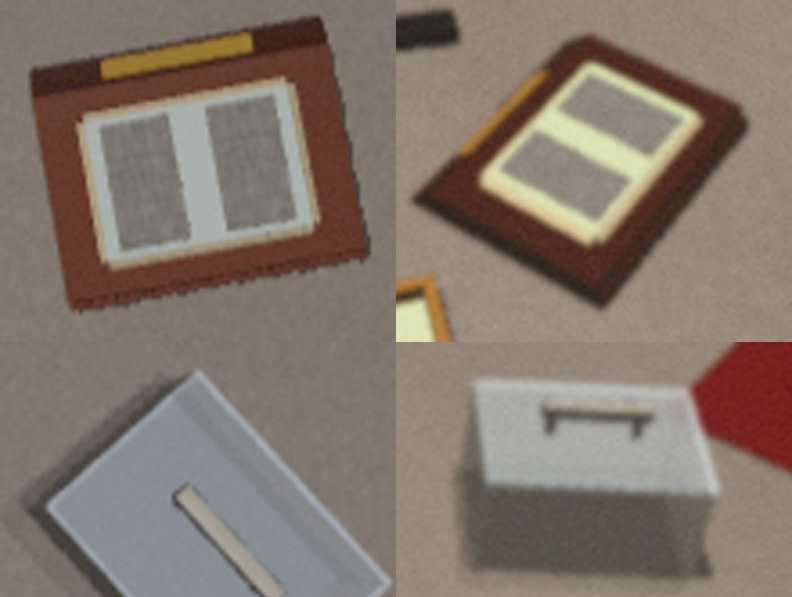

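Zooms: the saddle top faces are clear. Elephant A's saddle is at top ≈(213,223), side ≈(255,283), with its head to the lower-left. Elephant B's is at top ≈(190,267), side ≈(265,331), with its head up. The pads, deck, brass plate (front, up in top view) and handle bar are also well resolved.

```bash
cat > v.py <<'E'
import numpy as np,cv2
from scipy.spatial.transform import Rotation as R
from bench import manip
C={n:manip.get_calibration(n) for n in("top","side")}
def ray(n,p):
    c=C[n];f=200/np.tan(np.radians(c["vfov"]/2))
    d=R.from_quat(c["attitude"]).apply([(p[0]-c["cx"])/f,(p[1]-c["cy"])/f,1]);return c["eye"],d/np.linalg.norm(d)
def plane(n,p,z):
    e,d=ray(n,p);return e+d*(z-e[2])/d[2]
def tri(pt,ps):
    A=np.zeros((3,3));b=np.zeros(3);L=[ray("top",pt),ray("side",ps)]
    for e,d in L:
        P=np.eye(3)-np.outer(d,d);A+=P;b+=P@e
    X=np.linalg.solve(A,b);return X,[float(round(np.linalg.norm((np.eye(3)-np.outer(d,d))@(X-e))*1e3,1)) for e,d in L]
def blobs(mask,box,amin=20):
    x,y,w,h=box;m=np.zeros_like(mask);m[y:y+h,x:x+w]=mask[y:y+h,x:x+w]
    k,l,st,ce=cv2.connectedComponentsWithStats(m,connectivity=4)
    return sorted([(int(st[i,4]),ce[i].round(2).tolist(),[np.round(v,1).tolist() for v in cv2.boxPoints(cv2.minAreaRect(np.argwhere(l==i)[:,::-1].astype(np.float32)))]) for i in range(1,k) if st[i,4]>=amin],reverse=True)
E
python3 - <<'E'
from v import *
t=cv2.imread("pics/top0.png");s=cv2.imread("pics/side0.png")
ht=cv2.cvtColor(t,cv2.COLOR_BGR2HSV);hs=cv2.cvtColor(s,cv2.COLOR_BGR2HSV)
np.set_printoptions(precision=4,suppress=True)
for p in[(213,223),(205,231),(190,267),(187,256)]:print("T",p,ht[p[1],p[0]])
for p in[(255,282),(256,293),(265,331),(254,322)]:print("S",p,hs[p[1],p[0]])
for p in[(305,221),(321,215),(467,243),(450,240),(480,250)]:print("T",p,ht[p[1],p[0]])
for p in[(335,217),(320,235),(333,240),(425,164),(425,160)]:print("S",p,hs[p[1],p[0]])
# table edge straightness
om=cv2.inRange(ht,(5,150,100),(18,255,255));xs=np.arange(40,630,20);ys=[]
for x in xs:
    r=np.argwhere(om[50:80,x])[:,0];ys.append(50+r.mean() if len(r) else np.nan)
ys=np.array(ys);g=~np.isnan(ys);pf=np.polyfit(xs[g],ys[g],1);print("edge resid",np.round(ys[g]-np.polyval(pf,xs[g]),1))
for n,im,m in(("T",t,cv2.inRange(ht,(25,150,120),(32,255,255))),("S",s,cv2.inRange(hs,(19,150,190),(24,255,255)))):
    print(n,*blobs(m,(160,200,160,150),60),sep="\n")
E
```

```text
T (213, 223) [ 27 160 171]
T (205, 231) [ 22 188 168]
T (190, 267) [ 26 167 171]
T (187, 256) [ 23 184 172]
S (255, 282) [ 21 187 222]
S (256, 293) [ 19 189 186]
S (265, 331) [ 22 183 227]
S (254, 322) [ 21 193 222]
T (305, 221) [  9  21 119]
T (321, 215) [ 78   7 176]
T (467, 243) [ 23  25 163]
T (450, 240) [110  20 150]
T (480, 250) [104  23 147]
S (335, 217) [ 18  30 146]
S (320, 235) [ 22  27 143]
S (333, 240) [ 17  31 149]
S (425, 164) [ 30  18 111]
S (425, 160) [ 23  29 175]
edge resid [-0.2  0.   0.2 -0.1  0.1 -0.2  0.1  0.3 -0.  -0.3 -0.1  0.1 -0.2  0.
  0.2 -0.1  0.1 -0.1  0.1  0.3 -0.   0.2 -0.1  0.1 -0.2  0.  -0.3 -0.
  0.2 -0.1]
T
(131, [211.92, 222.4], [[204.0, 222.0], [211.5, 214.5], [220.0, 223.0], [212.5, 230.5]])
(128, [189.16, 266.55], [[182.10000610351562, 262.5], [193.1999969482422, 259.70001220703125], [195.89999389648438, 270.79998779296875], [184.89999389648438, 273.5]])
S
(191, [266.68, 330.74], [[256.79998779296875, 333.3999938964844], [263.0, 321.0], [277.3999938964844, 328.20001220703125], [271.20001220703125, 340.6000061035156]])
(168, [254.08, 285.16], [[248.0, 297.0], [248.0, 278.0], [262.0, 278.0], [262.0, 297.0]])
```

No lens distortion (table edge straight to 0.3 px). Next I refine the saddles, heads, pads and handle.

Run:
```python
from v import *
np.set_printoptions(precision=4,suppress=True)
t=cv2.imread("pics/top0.png");s=cv2.imread("pics/side0.png")
up=lambda im:cv2.cvtColor(cv2.resize(im,None,fx=4,fy=4,interpolation=cv2.INTER_CUBIC),cv2.COLOR_BGR2HSV)
ht,hs=up(t),up(s)
def bl(mask,box,amin,op=0):
    if op:mask=cv2.morphologyEx(mask,cv2.MORPH_OPEN,np.ones((op,op)))
    o=blobs(mask,tuple(4*v for v in box),amin*16)
    return [(a/16,(np.array(c)+.5)/4-.5,(np.array(q)+.5)/4-.5) for a,c,q in o]
mt=cv2.inRange(ht,(24,120,110),(34,255,255));ms=cv2.inRange(hs,(18,120,205),(26,255,255))
A=bl(mt,(160,200,80,90),60,9);S=bl(ms,(225,270,70,85),60,13)
for a,c,q in A:
    P=np.array([plane("top",p,.063) for p in q]);e=P[1]-P[0],P[2]-P[1]
    print("saddle T",round(a),c,"rect ctr",q.mean(0),P.mean(0),[(round(np.linalg.norm(v)*1e3,1),round(np.degrees(np.arctan2(v[1],v[0])),1)) for v in e])
for a,c,q in S:print("saddle S",round(a),c,q.mean(0),q.round(1).tolist())
for n,a,b in(("A",A[0],(254.5,282.8)),("Bguess",A[1],(265.9,330.8))):print(n,tri(a[2].mean(0),b))
for n,a,b in(("headA",(203.7,230.3),(253.2,292.8)),("headB",(186.2,255.3),(255.5,323.2))):print(n,tri(a,b))
# pads: grey, inside the cream deck
for n,h,box in(("T",ht,(284,190,74,56)),("S",hs,(297,207,65,52))):
    m=cv2.inRange(h,(0,0,85),(179,60,160 if n=="T" else 185))
    for a,c,q in bl(m,box,150,9)[:3]:print("pad",n,round(a),c,q.mean(0))
for n,h,box in(("T",ht,(450,225,35,36)),("S",hs,(408,155,35,14))):
    m=cv2.inRange(h,(15,14,150 if n=="T" else 130),(35,90,255))
    for a,c,q in bl(m,box,20)[:2]:print("handle",n,round(a),c,q.mean(0),q.round(1).tolist())
```

```text
saddle T 139 [211.9475 222.4325] rect ctr [212.25  222.625] [0.5211 0.2969 0.063 ] [(np.float64(28.4), np.float64(-43.3)), (np.float64(34.2), np.float64(-133.1))]
saddle T 138 [188.865  266.6675] rect ctr [188.9125 266.625 ] [0.4112 0.3505 0.063 ] [(np.float64(31.9), np.float64(-76.6)), (np.float64(30.0), np.float64(-165.4))]
saddle S 148 [266.3275 329.5825] [266.6375 329.6062] [[257.5, 332.5], [264.6, 320.3], [275.8, 326.8], [268.7, 338.9]]
saddle S 108 [254.07   282.9275] [253.75  282.625] [[247.4, 287.1], [247.4, 278.1], [260.1, 278.1], [260.1, 287.1]]
A (array([0.5221, 0.2978, 0.0636]), [1.4, 1.4])
Bguess (array([0.4114, 0.3518, 0.06  ]), [0.5, 0.5])
headA (array([0.5019, 0.3172, 0.0655]), [0.6, 0.6])
headB (array([0.439 , 0.3584, 0.0638]), [0.2, 0.2])
pad T 730 [304.7675 220.37  ] [304.7875 220.3375]
pad T 728 [334.2075 214.8425] [334.3    214.9125]
pad S 463 [321.625 238.25 ] [321.5312 238.1813]
pad S 405 [336.89  221.455] [336.825 221.35 ]
pad S 174 [302.7575 212.685 ] [306.25  215.875]
handle T 130 [467.2275 243.2725] [467.2187 243.275 ] [[453.9, 231.5], [456.8, 228.9], [480.5, 255.1], [477.7, 257.7]]
handle S 94 [425.3825 160.41  ] [425.5   160.975] [[410.0, 163.4], [410.2, 157.8], [441.0, 158.6], [440.8, 164.2]]
handle S 22 [434.16   155.2875] [433.5 155.5] [[424.9, 154.6], [442.1, 154.6], [442.1, 156.4], [424.9, 156.4]]
```

Checks pass: pads at 30.1 mm and 76.2 mm apart, saddles at about 63 mm, handle at about 117 mm. One problem: with the elephants 76 mm apart, a fully opened finger (65 mm to its back) would hit the neighbour's flank (58 mm away). I'll release the second elephant 8.5 mm further out, then slide it inward with the shut, tilted fingers low at its legs.

```bash
cat > h.py <<'E'
from v import *
np.set_printoptions(precision=4,suppress=True)
PC=np.array([.5413,.0322]);PY=11.8
SA,YA=np.array([.5216,.2973]),136.5
SB,YB=np.array([.4113,.3510]),14.2
HC,HY=np.array([.4850,-.3174]),42.8   # handle centre, bar direction
def q(yaw,flip=0,tilt=0):  # tool x along yaw(+180 if flip), z down; tilt about x
    return (R.from_euler("z",yaw+180*flip,degrees=True)*R.from_matrix(np.diag([1.,-1,-1]))*R.from_euler("x",tilt,degrees=True)).as_quat()
def P(x,y): return PC+R.from_euler("z",PY,degrees=True).as_matrix()[:2,:2]@[x,y]
def at(xy,z): return [float(xy[0]),float(xy[1]),float(z)]
def stat(s): print(s,round(manip.current_clock(),2),"F",manip.current_force(),"gap",round(manip.current_finger_gap(),4),manip.current_tool_pos())
E
python3 - <<'E'
from h import *
def t(n,p,o):
    s=manip.solve_ik(p,o);print(n,None if s is None else np.array(s))
for f in(0,1):
    t(f"A pick {f}",at(SA,.03),q(YA,f));t(f"B pick {f}",at(SB,.03),q(YB,f))
    t(f"L place {f}",at(P(-9,38),.054),q(PY,f));t(f"R place {f}",at(P(-9,-46),.054),q(PY,f))
    t(f"cover {f}",at(HC,.097),q(HY-90,f));t(f"cover place {f}",at(P(0,0),.26),q(PY,f))
# push: tool y along plinth x ; tool x along plinth y
for side in(-1,1):
    for f in(0,1):
        for tl in (25,-25):
            o=(R.from_euler("z",PY,degrees=True)*R.from_euler("x",tl,degrees=True)*R.from_euler("z",90+180*f,degrees=True)*R.from_matrix(np.diag([1.,-1,-1]))).as_quat()
            z=R.from_quat(o).as_matrix()[:,2];t(f"push side{side} f{f} tilt{tl} zaxis {z.round(2)}",at(P(-2,side*80),.04),o)
E
```

```text
A pick 0 [ 0.2715  1.1482 -1.3094  1.7873  1.1928  1.2469 -0.5853]
B pick 0 [-0.2759  0.6411 -0.6093  1.9498  0.5462  0.7195 -2.5377]
L place 0 None
R place 0 None
cover 0 [ 0.7933  0.5245 -0.3345  1.8357  0.2271  0.8187 -2.0501]
cover place 0 [ 0.8156  0.5168 -1.2308  1.7699  0.5168  1.2308 -1.9209]
A pick 1 [-0.9053  0.6788  0.4577  1.828  -0.4273  0.7337 -2.5431]
B pick 1 [ 0.1443  1.0826 -1.3083  1.938   1.1759  1.1785  0.1702]
L place 1 None
R place 1 None
cover 1 [ 1.1841  0.6797 -0.8818  1.8227  0.6386  0.951   0.7672]
cover place 1 [ 0.7848  0.481  -1.17    1.7706  0.4727  1.2102  1.2581]
push side-1 f0 tilt25 zaxis [-0.09  0.41 -0.91] None
push side-1 f0 tilt-25 zaxis [ 0.09 -0.41 -0.91] None
push side-1 f1 tilt25 zaxis [-0.09  0.41 -0.91] None
push side-1 f1 tilt-25 zaxis [ 0.09 -0.41 -0.91] None
push side1 f0 tilt25 zaxis [-0.09  0.41 -0.91] None
push side1 f0 tilt-25 zaxis [ 0.09 -0.41 -0.91] None
push side1 f1 tilt25 zaxis [-0.09  0.41 -0.91] None
push side1 f1 tilt-25 zaxis [ 0.09 -0.41 -0.91] None
```

Run:
```python
from h import *
manip.move_pose(at(P(-9,38),.25),q(PY,1));stat("hub")
def t(n,p,o):
    s=manip.solve_ik(p,o);print(n,None if s is None else np.array(s))
print(np.array(manip.current_q()))
for f in(0,1):
    for z in(.03,.15):t(f"A pick {f}",at(SA,z),q(YA,f));t(f"B pick {f}",at(SB,z),q(YB,f))
    for z in(.054,.17):t(f"L place {f}",at(P(-9,38),z),q(PY,f));t(f"R place {f}",at(P(-9,-46),z),q(PY,f))
for side in(-1,1):
    for f in(0,1):
        for tl in (25,15):
            o=(R.from_euler("z",PY,degrees=True)*R.from_euler("x",-side*tl,degrees=True)*R.from_euler("z",90+180*f,degrees=True)*R.from_matrix(np.diag([1.,-1,-1]))).as_quat()
            z=R.from_quat(o).as_matrix()[:,2];t(f"push side{side} f{f} tilt{tl} zaxis {z.round(2)}",at(P(-2,side*80),.05),o)
```

```text
Traceback (most recent call last):
host.PlanningError: the arm cannot take that pose within its joint ranges
```

Run:
```python
from h import *
manip.movej([-.1,.4,0,1.6,0,1.14,.3]);stat("hub")
print(manip.current_q(),R.from_quat(manip.current_tcp_rot()).as_matrix()[:,0])
def t(n,p,o):
    s=manip.solve_ik(p,o);print(n,None if s is None else np.array(s))
for f in(0,1):
    for z in(.03,.15):t(f"A pick {f}",at(SA,z),q(YA,f));t(f"B pick {f}",at(SB,z),q(YB,f))
    for z in(.054,.17):t(f"L place {f}",at(P(-9,38),z),q(PY,f));t(f"R place {f}",at(P(-9,-46),z),q(PY,f))
for side in(-1,1):
    for f in(0,1):
        for tl in (25,15):
            o=(R.from_euler("z",PY,degrees=True)*R.from_euler("x",-side*tl,degrees=True)*R.from_euler("z",90+180*f,degrees=True)*R.from_matrix(np.diag([1.,-1,-1]))).as_quat()
            z=R.from_quat(o).as_matrix()[:,2];t(f"push side{side} f{f} tilt{tl} zaxis {z.round(2)}",at(P(-2,side*80),.05),o)
```

```text
hub 3.0 F [-0.4956 -0.0534  0.5546] gap 0.092 [0.6251 0.0343 0.2526]
[-0.0986  0.4     0.0008  1.6001  0.0002  1.14    0.3   ] [-0.3876  0.9218 -0.0009]
A pick 0 [-0.4581  0.6349 -0.1376  1.8116  0.1261  0.7035  0.1461]
B pick 0 [-0.8847  0.5591  0.1603  1.9709 -0.1457  0.6224 -1.9528]
A pick 0 [-0.4336  0.4686 -0.1678  1.7553  0.0946  0.9256  0.1709]
B pick 0 [-0.8516  0.3675  0.1162  1.9117 -0.0547  0.8654 -2.0305]
L place 0 None
R place 0 None
L place 0 None
R place 0 None
A pick 1 [-0.8776  0.6706  0.4196  1.8271 -0.3911  0.7263 -2.5724]
B pick 1 [-0.465   0.5841 -0.3641  1.9561  0.3268  0.6583  0.7839]
A pick 1 [-1.407   0.9408  1.3528  1.7874 -0.9724  1.269  -2.1146]
B pick 1 [-0.4177  0.3981 -0.415   1.8967  0.2029  0.8877  0.886 ]
L place 1 None
R place 1 None
L place 1 None
R place 1 None
push side-1 f0 tilt25 zaxis [-0.09  0.41 -0.91] None
push side-1 f0 tilt15 zaxis [-0.05  0.25 -0.97] None
push side-1 f1 tilt25 zaxis [-0.09  0.41 -0.91] None
push side-1 f1 tilt15 zaxis [-0.05  0.25 -0.97] None
push side1 f0 tilt25 zaxis [ 0.09 -0.41 -0.91] None
push side1 f0 tilt15 zaxis [ 0.05 -0.25 -0.97] None
push side1 f1 tilt25 zaxis [ 0.09 -0.41 -0.91] None
push side1 f1 tilt15 zaxis [ 0.05 -0.25 -0.97] None
```

My P() mixed millimetres with metres; fixing that.

```bash
sed -i 's/@\[x,y\]/@[x*1e-3,y*1e-3]/' h.py
cat >> h.py <<'E'
def pushq(side,f,tl): return (R.from_euler("z",PY,degrees=True)*R.from_euler("x",-side*tl,degrees=True)*R.from_euler("z",90+180*f,degrees=True)*R.from_matrix(np.diag([1.,-1,-1]))).as_quat()
E
python3 - <<'E'
from h import *
def t(n,p,o):
    s=manip.solve_ik(p,o);print(n,None if s is None else np.array(s))
for f in(0,1):
    for z in(.054,.17):t(f"L place {f}",at(P(-9,38),z),q(PY,f));t(f"R place {f}",at(P(-9,-46),z),q(PY,f))
for side in(-1,1):
    for f in(0,1):t(f"push side{side} f{f} {R.from_quat(pushq(side,f,25)).as_matrix()[:,2]}",at(P(-2,side*80),.05),pushq(side,f,25))
manip.move_pose(at(SA,.15),q(YA,0));stat("above A")
manip.servo_line(at(SA,.03),vel=.12);stat("at A")
manip.close(20);stat("closed")
manip.servo_line(at(SA,.17),vel=.12);stat("lifted")
E
```

```text
L place 0 [-0.4009  0.5113  0.2744  1.9961 -0.2175  0.6618 -1.3524]
R place 0 [-0.2577  0.5312  0.2941  1.9647 -0.2362  0.6783 -1.1819]
L place 0 [-0.4225  0.329   0.2927  1.9287 -0.1193  0.9004 -1.4352]
R place 0 [-0.2915  0.354   0.3281  1.8986 -0.1418  0.9113 -1.26  ]
L place 1 [ 0.0212  0.5108 -0.2461  1.9813  0.1926  0.6715  1.4307]
R place 1 [ 0.1559  0.5259 -0.2219  1.9501  0.1757  0.6839  1.6032]
L place 1 [ 0.0461  0.3345 -0.2695  1.9127  0.1111  0.9086  1.4992]
R place 1 [ 0.1717  0.3535 -0.2358  1.8825  0.1021  0.9171  1.6646]
push side-1 f0 [-0.0864  0.4137 -0.9063] [ 0.3286  0.6779 -0.0647  1.7661 -0.4259  0.9539  0.7733]
push side-1 f1 [-0.0864  0.4137 -0.9063] [-0.5252  1.2682  1.3472  1.7954 -1.3852  1.7254 -1.731 ]
push side1 f0 [ 0.0864 -0.4137 -0.9063] [-0.651   0.6023  0.1459  1.9347  0.4653  0.8087 -0.6764]
push side1 f1 [ 0.0864 -0.4137 -0.9063] [-0.1918  0.6431 -0.4378  1.9182  0.8231  0.9954  2.1841]
above A 4.15 F [ 0.5582 -0.6793  0.138 ] gap 0.0919 [0.5235 0.2952 0.1506]
at A 5.3 F [0.4451 0.2481 0.0313] gap 0.0918 [0.5223 0.2977 0.0308]
closed 6.21 F [ 0.9603  0.8477 -1.365 ] gap 0.0358 [0.5218 0.2974 0.03  ]
lifted 7.53 F [ 0.3796 -0.5831 -4.244 ] gap 0.0361 [0.5209 0.2969 0.169 ]
```

Run:
```python
from h import *
T=P(-9,38)
manip.move_pose(at(T,.14),q(PY,0));stat("above L")
manip.servo_line(at(T,.060),vel=.12);manip.sleep(.2);stat("near")
f0=manip.current_force()[2]
for z in(.0575,.0560,.0550,.0545,.0540,.0535):
    manip.servo_line(at(T,z),vel=.02);f=manip.current_force()[2];print(z,round(f,2))
    if f>f0+1.5:break
stat("down")
manip.open();manip.sleep(.1);stat("open")
manip.servo_line(at(T,.17),vel=.15)
manip.move_pose(at(SB,.15),q(YB,1));stat("above B")
for n in("top","side"):cv2.imwrite(f"pics/{n}1.png",manip.get_image(n)[...,::-1])
t=cv2.imread("pics/top1.png");s=cv2.imread("pics/side1.png")
c=lambda im,x,y,w,h,k:cv2.resize(im[y:y+h,x:x+w],None,fx=k,fy=k,interpolation=cv2.INTER_CUBIC)
cv2.imwrite("pics/c.png",np.hstack([c(t,265,170,110,95,3.6),c(s,275,180,110,95,3.6)]))
```

```text
above L 8.93 F [-0.3153  0.3208 -3.7627] gap 0.0358 [0.5248 0.0685 0.1399]
near 9.94 F [-0.1779 -0.1826 -3.1379] gap 0.0359 [0.5255 0.0677 0.0609]
0.0575 -3.77
0.056 -1.92
0.055 -3.92
0.0545 -3.93
0.054 -3.6
0.0535 4.21
down 11.47 F [-1.7844 -0.1634  4.2128] gap 0.0361 [0.5249 0.0675 0.0539]
open 12.58 F [ 0.7279  0.6515 -0.3819] gap 0.0921 [0.5247 0.0676 0.0535]
above B 15.08 F [-0.7368  0.3488 -0.0876] gap 0.092 [0.4112 0.35   0.149 ]
```

View pics/c.png

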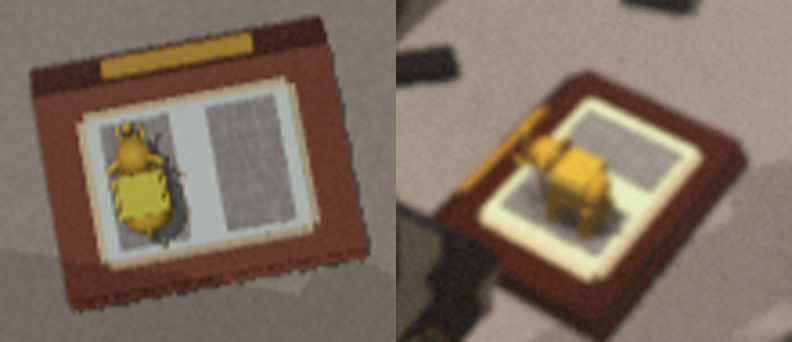

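Elephant A stands upright on the left pad facing the brass plate (top crop saddle ≈(147,197), i.e. top px ≈(305.5,224)). Next is elephant B.

```bash
cat >> h.py <<'E'
def saddle_top(im,box,z=.087):
    h=cv2.cvtColor(cv2.resize(im,None,fx=4,fy=4,interpolation=cv2.INTER_CUBIC),cv2.COLOR_BGR2HSV)
    m=cv2.morphologyEx(cv2.inRange(h,(24,120,110),(34,255,255)),cv2.MORPH_OPEN,np.ones((9,9)))
    out=[]
    for a,c,qd in blobs(m,tuple(4*v for v in box),960):
        px=((np.array(qd)+.5)/4-.5);W=np.array([plane("top",p,z) for p in px]);w=W.mean(0)[:2]
        e=W[1]-W[0];l=R.from_euler("z",-PY,degrees=True).as_matrix()[:2,:2]@(w-PC)*1e3
        out.append((a/16,px.mean(0),"plinth xy mm",l,"edge deg rel",round((np.degrees(np.arctan2(e[1],e[0]))-PY+45)%90-45,1)))
    return out
E
python3 - <<'E'
from h import *
print(*saddle_top(cv2.imread("pics/top1.png"),(284,190,74,60)),sep="\n")
manip.servo_line(at(SB,.03),vel=.12);manip.close(20);stat("closed")
manip.servo_line(at(SB,.16),vel=.12);stat("lifted")
T=P(-9,-46.5)
manip.move_pose(at(T,.16),q(PY,1));stat("above R")
manip.servo_line(at(T,.060),vel=.12);manip.sleep(.2);stat("near")
for z in(.0565,.0550,.0542,.0535,.0530):
    manip.servo_line(at(T,z),vel=.02);f=manip.current_force()[2];print(z,round(f,2))
    if f>0:break
stat("down")
manip.open();manip.sleep(.1);stat("open")
manip.servo_line(at(T,.17),vel=.15)
manip.close(5)
manip.move_pose(at(P(-2,-110),.14),pushq(-1,0,25));stat("beside")
for n in("top","side"):cv2.imwrite(f"pics/{n}2.png",manip.get_image(n)[...,::-1])
t=cv2.imread("pics/top2.png");s=cv2.imread("pics/side2.png")
print(*saddle_top(t,(284,190,74,60)),sep="\n")
c=lambda im,x,y,w,h,k:cv2.resize(im[y:y+h,x:x+w],None,fx=k,fy=k,interpolation=cv2.INTER_CUBIC)
cv2.imwrite("pics/d.png",np.hstack([c(t,265,170,110,95,3.6),c(s,275,180,110,95,3.6)]))
E
```

```text
(153.875, array([303.8   , 223.7875]), 'plinth xy mm', array([-11.0759,  38.3969]), 'edge deg rel', np.float64(0.8))
closed 17.24 F [-0.2193 -0.6671  1.318 ] gap 0.0361 [0.4113 0.3508 0.03  ]
lifted 18.48 F [-0.496  -0.4469 -1.985 ] gap 0.0362 [0.411  0.3505 0.1592]
above R 19.93 F [ 0.3448  1.1224 -2.8026] gap 0.0358 [ 0.5418 -0.0134  0.1602]
near 21.11 F [-0.8192 -0.6001 -1.6663] gap 0.0357 [ 0.5425 -0.0152  0.0607]
0.0565 -2.47
0.055 -2.6
0.0542 -2.81
0.0535 3.6
down 22.18 F [-1.9565 -0.4873  3.5968] gap 0.0356 [ 0.5421 -0.0151  0.0539]
open 23.3 F [ 0.2246 -0.3933  0.8297] gap 0.0917 [ 0.542  -0.0151  0.0535]
beside 26.54 F [0.7518 1.3744 0.2676] gap 0.0005 [ 0.5615 -0.0747  0.1403]
(154.375, array([337.875 , 216.6875]), 'plinth xy mm', array([ -9.2142, -45.8846]), 'edge deg rel', np.float64(1.4))
(154.375, array([303.8187, 223.775 ]), 'plinth xy mm', array([-11.0543,  38.3468]), 'edge deg rel', np.float64(1.4))
```

View pics/d.png

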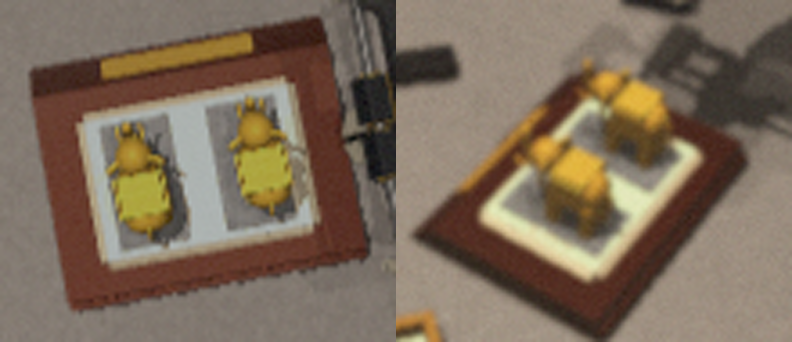

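Both stand upright and parallel facing the front, B about 8 mm outside its pad centre as planned (d = 84 mm). Now I push B inward gently, with camera feedback at each step.

Run:
```python
from h import *
o=pushq(-1,0,25)
manip.servo_line(at(P(-2,-92),.14),vel=.15);manip.servo_line(at(P(-2,-92),.038),vel=.12)
manip.servo_line(at(P(-2,-76),.038),vel=.06)
y=-76.;base=None
while y<-57:
    y+=1;manip.servo_line(at(P(-2,y),.038),vel=.02)
    im=manip.get_image("top");S=saddle_top(im,(284,190,74,60))
    S=[s for s in S if s[3][1]<0]
    if not S: print(y,"lost");break
    s=S[0];print(y,s[3].round(1),s[4],round(s[0]),manip.current_force().round(1))
    if base is None:base=s
    if s[3][1]>-38.3 or abs(s[4]-base[4])>6 or abs(s[3][0]-base[3][0])>4:break
stat("end");cv2.imwrite("pics/top3.png",im[...,::-1]) if 0 else cv2.imwrite("pics/top3.png",im)
```

```text
-75.0 lost
end 28.62 F [ 0.5684 -0.8591 -0.388 ] gap 0.0007 [ 0.5547 -0.0419  0.0379]
```

Run:
```python
from h import *
y=-75.;base=None
while y<-57:
    im=manip.get_image("top")[...,::-1].copy();S=saddle_top(im,(284,190,74,60))
    S=[s for s in S if s[3][1]<0]
    if not S: print(y,"lost");break
    s=S[0];print(y,s[3].round(1),s[4],round(s[0]),manip.current_force().round(1))
    if base is None:base=s
    if s[3][1]>-38.5 or abs(s[4]-base[4])>6 or abs(s[3][0]-base[3][0])>4:break
    y+=1;manip.servo_line(at(P(-2,y),.038),vel=.02)
stat("end");cv2.imwrite("pics/top3.png",im)
```

```text
-75.0 [ -9.2 -45.9] edge deg rel 154 [-0.7  0.1 -0.3]Traceback (most recent call last):
  File "<stdin>", line 9, in <module>
TypeError: unsupported operand type(s) for -: 'str' and 'str'
```

Run:
```python
from h import *
y=-75.;base=None
while y<-57:
    im=manip.get_image("top")[...,::-1].copy();S=saddle_top(im,(284,190,74,60))
    S=[s for s in S if s[3][1]<0]
    if not S: print(y,"lost");break
    s=S[0];print(y,s[3].round(1),s[5],round(s[0]),manip.current_force().round(1))
    if base is None:base=s
    if s[3][1]>-38.5 or abs(s[5]-base[5])>6 or abs(s[3][0]-base[3][0])>4:break
    y+=1;manip.servo_line(at(P(-2,y),.038),vel=.02)
stat("end");cv2.imwrite("pics/top3.png",im)
```

```text
-75.0 [ -9.2 -45.9] 0.2 154 [-0.1  0.3 -0.8]
-74.0 [ -9.3 -45.7] -3.0 153 [-0.1  0.1  0.7]
-73.0 [ -9.4 -45.7] -3.1 153 [-0.3  1.1 -1.5]
-72.0 [ -9.3 -45.7] -2.0 152 [ 0.1 -0.4 -0.3]
-71.0 [ -9.5 -45.3] -4.8 154 [ 0.4  0.  -0.6]
-70.0 [ -9.5 -45.5] -4.4 155 [ 0.6 -0.1 -0.7]
-69.0 [ -9.5 -45. ] 3.5 156 [ 0.3 -0.6 -0.4]
-68.0 [ -9.6 -43.1] -7.1 151 [ 0.4 -1.   0.5]
end 30.82 F [ 0.4453 -1.0254  0.5183] gap 0.0006 [ 0.5532 -0.0347  0.038 ]
```

Run:
```python
from h import *
t=cv2.imread("pics/top3.png")
manip.get_image
s=manip.get_image("side")[...,::-1]
c=lambda im,x,y,w,h,k:cv2.resize(im[y:y+h,x:x+w],None,fx=k,fy=k,interpolation=cv2.INTER_CUBIC)
cv2.imwrite("pics/e.png",np.hstack([c(t,280,185,80,65,5),c(s,300,180,80,65,5)]))
def gold(im):
    h=cv2.cvtColor(cv2.resize(im,None,fx=4,fy=4,interpolation=cv2.INTER_CUBIC),cv2.COLOR_BGR2HSV)
    m=cv2.inRange(h,(15,120,90),(34,255,255));k,l,st,ce=cv2.connectedComponentsWithStats(m[760:992,1136:1432])
    for i in range(1,k):
        if st[i,4]>1500:
            v=np.argwhere(l==i)[:,::-1].astype(float);w,V=np.linalg.eigh(np.cov((v-v.mean(0)).T));a=np.degrees(np.arctan2(V[1,1],V[0,1]))%180
            print(st[i,4],(v.mean(0)+[1136,760])/4,"axis img deg",a.round(1))
for f in("top2","top3"):print(f);gold(cv2.imread(f"pics/{f}.png"))
```

```text
top2
5537 [337.5634 214.1929] axis img deg 78.3
5454 [303.7892 221.2995] axis img deg 78.6
top3
5615 [336.815  214.3814] axis img deg 76.7
5444 [303.7757 221.3116] axis img deg 78.5
```

View pics/e.png

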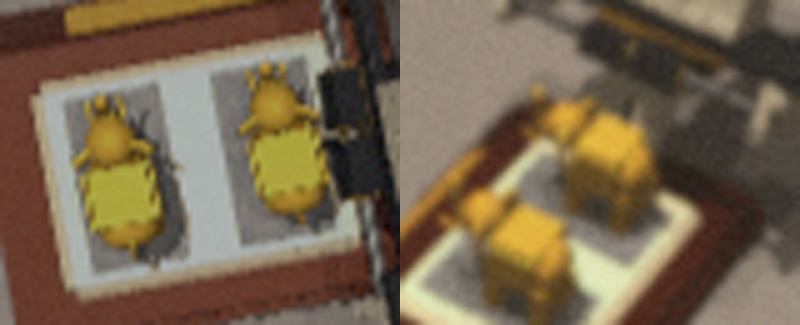

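Both are upright with the black fingertip at B's side; B has moved about 3 mm inward and turned about 1.6° nose-left. I'll continue with the push point moved rearward, using the whole-body axis as the yaw measure.

Run:
```python
from h import *
def gold(im):
    h=cv2.cvtColor(cv2.resize(im,None,fx=4,fy=4,interpolation=cv2.INTER_CUBIC),cv2.COLOR_BGR2HSV)
    m=cv2.inRange(h,(15,120,90),(34,255,255));k,l,st,ce=cv2.connectedComponentsWithStats(m[760:992,1136:1432]);o=[]
    for i in range(1,k):
        if st[i,4]>1500:
            v=np.argwhere(l==i)[:,::-1].astype(float);w,V=np.linalg.eigh(np.cov((v-v.mean(0)).T));o.append((*((v.mean(0)+[1136,760])/4),np.degrees(np.arctan2(V[1,1],V[0,1]))%180))
    return sorted(o)
X=-9
manip.servo_line(at(P(-2,-72),.038),vel=.05);manip.servo_line(at(P(X,-72),.038),vel=.05);manip.servo_line(at(P(X,-69),.038),vel=.04)
y=-69.
while y<-59:
    im=manip.get_image("top")[...,::-1].copy();g=gold(im)
    S=[s for s in saddle_top(im,(284,190,74,60)) if s[3][1]<0]
    s=S[0];print(y,s[3].round(1),np.round(g,1).tolist(),manip.current_force().round(1))
    if s[3][1]>-38.9 or abs(g[-1][2]-78.3)>5 or len(g)<2:break
    y+=1;manip.servo_line(at(P(X,y),.038),vel=.02)
stat("end");cv2.imwrite("pics/top4.png",im)
```

```text
-69.0 [ -9.5 -44.2] [[303.8, 221.3, 78.7], [336.8, 214.4, 76.7]] [ 0.1 -0.8  0.1]
-68.0 [ -9.4 -43.4] [[303.8, 221.3, 78.6], [336.8, 214.4, 76.5]] [-0.5  0.1 -0.6]
-67.0 [ -9.5 -43.5] [[303.8, 221.3, 78.6], [336.8, 214.7, 76.9]] [-0.2 -0.5 -1.5]
-66.0 [ -9.5 -42.4] [[303.8, 221.3, 78.8], [336.4, 214.4, 78.2]] [ 0.4 -0.9 -1.1]
-65.0 [ -8.9 -41.6] [[303.8, 221.3, 78.5], [336.2, 214.7, 79.5]] [ 0.5 -0.2  0.1]
-64.0 [ -9.1 -40.7] [[303.8, 221.3, 78.5], [335.9, 214.5, 80.1]] [ 0.4 -0.3 -0.3]
-63.0 [ -8.7 -40.7] [[303.8, 221.3, 78.5], [335.6, 214.5, 80.6]] [-0.3 -0.8 -0.7]
-62.0 [ -8.9 -39.6] [[303.8, 221.3, 78.5], [335.2, 214.5, 80.8]] [-0.3 -0.5  0.2]
-61.0 [ -8.8 -38. ] [[303.8, 221.3, 78.5], [334.9, 214.8, 81.5]] [ 0.8 -0.1 -0.6]
end 34.12 F [ 0.8064 -0.104  -0.6187] gap 0.0008 [ 0.545  -0.0293  0.038 ]
```

Run:
```python
from h import *
def gold(im):
    h=cv2.cvtColor(cv2.resize(im,None,fx=4,fy=4,interpolation=cv2.INTER_CUBIC),cv2.COLOR_BGR2HSV)
    m=cv2.inRange(h,(15,120,90),(34,255,255));k,l,st,ce=cv2.connectedComponentsWithStats(m[760:992,1136:1432]);o=[]
    for i in range(1,k):
        if st[i,4]>1500:
            v=np.argwhere(l==i)[:,::-1].astype(float);w,V=np.linalg.eigh(np.cov((v-v.mean(0)).T));o.append((*((v.mean(0)+[1136,760])/4),np.degrees(np.arctan2(V[1,1],V[0,1]))%180))
    return sorted(o)
X=4
manip.servo_line(at(P(-9,-67),.038),vel=.08);manip.servo_line(at(P(X,-67),.038),vel=.08);manip.servo_line(at(P(X,-64),.038),vel=.04)
y=-64.
while y<-58:
    im=manip.get_image("top")[...,::-1].copy();g=gold(im)
    S=[s for s in saddle_top(im,(284,190,74,60)) if s[3][1]<0]
    s=S[0];print(y,s[3].round(1),np.round(g,1).tolist())
    if s[3][1]>-36.5 or g[-1][2]<79.0 or len(g)<2:break
    y+=.5;manip.servo_line(at(P(X,y),.038),vel=.02)
manip.servo_line(at(P(X,-85),.038),vel=.1);manip.servo_line(at(P(X,-95),.15),vel=.15)
stat("clear");manip.open()
im=manip.get_image("top")[...,::-1].copy();cv2.imwrite("pics/top5.png",im);print(np.round(gold(im),1).tolist(),*saddle_top(im,(284,190,74,60)),sep="\n")
si=manip.get_image("side")[...,::-1];cv2.imwrite("pics/side5.png",si)
c=lambda im,x,y,w,h,k:cv2.resize(im[y:y+h,x:x+w],None,fx=k,fy=k,interpolation=cv2.INTER_CUBIC)
cv2.imwrite("pics/f.png",np.hstack([c(im,280,185,80,65,5),c(si,300,180,80,65,5)]))
t=lambda p,o:print(manip.solve_ik(p,o))
for f in(0,1):t(at(HC,.2),q(HY-90,f));t(at(P(0,0),.24),q(PY,f))
stat("")
```

```text
-64.0 [ -9.2 -37. ] [[303.8, 221.3, 78.6], [334.3, 214.7, 79.9]]
-63.5 [ -9.4 -37. ] [[303.8, 221.3, 78.6], [334.3, 214.7, 79.6]]
-63.0 [ -9.4 -36.9] [[303.8, 221.3, 78.7], [334.2, 214.8, 79.4]]
-62.5 [ -9.5 -36.5] [[303.8, 221.3, 78.6], [334.0, 214.8, 78.9]]
clear 37.16 F [-0.6493 -0.5117 -0.226 ] gap 0.0003 [ 0.5639 -0.06    0.1491]
[[303.8, 221.3, 78.7], [334.0, 214.8, 78.7]]
(155.3125, array([303.9875, 223.8125]), 'plinth xy mm', array([-11.2181,  37.9607]), 'edge deg rel', np.float64(-0.2))
(153.875, array([334.1937, 217.5   ]), 'plinth xy mm', array([ -9.5238, -36.7653]), 'edge deg rel', np.float64(0.3))
[ 0.8637  0.4016 -0.4195  1.7595  0.188   1.02   -2.0196]
[ 0.4811  0.3417 -0.7221  1.8015  0.2522  1.0925 -1.6944]
[ 1.3632  0.6672 -1.1791  1.7443  0.6626  1.1937  0.7437]
[ 0.8901  0.7422 -1.4686  1.7914  0.7624  1.3402  1.0193]
 38.72 F [-0.6745  0.0187  0.5449] gap 0.0919 [ 0.5646 -0.06    0.15  ]
```

View pics/f.png

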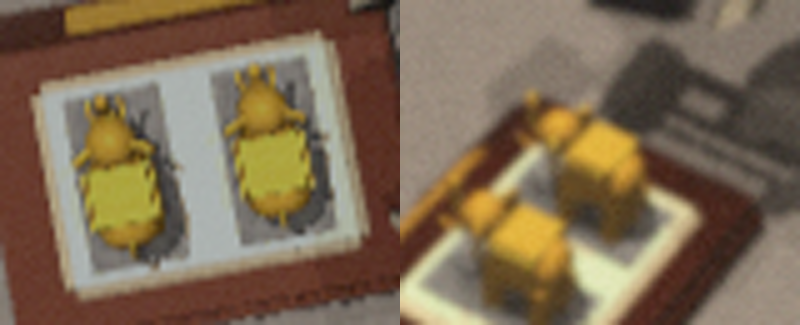

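Both elephants are centred to about 1–2 mm, upright and parallel. Now the cover: grip, lift, hover, and measure before lowering.

Run:
```python
from h import *
manip.move_pose(at(HC,.20),q(HY-90,0));stat("above handle")
manip.servo_line(at(HC,.0965),vel=.12);stat("at")
manip.close(45);stat("closed")
manip.servo_line(at(HC,.12),vel=.05);stat("up")
manip.servo_line(at(HC,.25),vel=.15)
manip.move_pose(at(P(0,0),.25),q(PY,0));manip.sleep(.2);stat("hover")
for n in("top","side"):cv2.imwrite(f"pics/{n}6.png",manip.get_image(n)[...,::-1])
t=cv2.imread("pics/top6.png");s=cv2.imread("pics/side6.png")
c=lambda im,x,y,w,h,k:cv2.resize(im[y:y+h,x:x+w],None,fx=k,fy=k,interpolation=cv2.INTER_CUBIC)
cv2.imwrite("pics/g.png",np.hstack([c(t,260,160,130,110,3),c(s,270,110,130,150,3)[:330]]))
```

```text
above handle 40.57 F [-0.3334  0.2721 -0.3346] gap 0.0917 [ 0.4851 -0.3167  0.1997]
at 41.58 F [ 0.2848 -0.1605  0.2184] gap 0.0917 [ 0.4857 -0.3177  0.0972]
closed 41.9 F [-0.0364  0.6306  3.6693] gap 0.0837 [ 0.4857 -0.3178  0.0975]
up 42.52 F [-0.2283  0.032  -4.5142] gap 0.0832 [ 0.4849 -0.3174  0.12  ]
hover 45.07 F [ 0.2283  0.2795 -4.8745] gap 0.0834 [0.5415 0.0304 0.2498]
```

View pics/g.png

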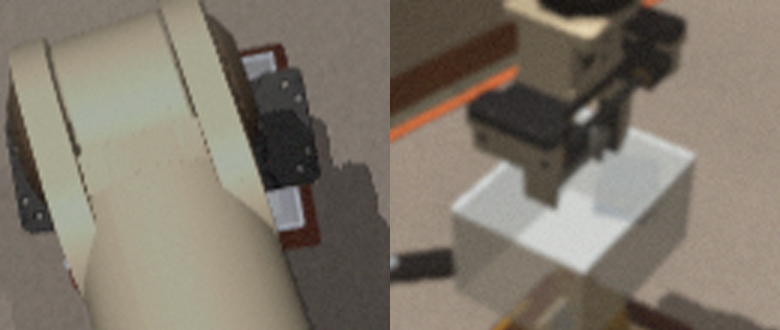

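The gap of 83 mm shows I gripped the bar lengthwise, on its ends, not across. It still holds firmly, hangs level and is the right way round. Before lowering I check its position from the top-face corners in the side view: crop (455,208), (583,270), (693,155).

Run:
```python
from h import *
Ri=R.from_euler("z",-PY,degrees=True).as_matrix()[:2,:2]
W=[plane("side",((x-390)/3+270-.3,y/3+110-.3),.2445)[:2] for x,y in((455,208),(583,270),(693,155))]
L=[Ri@(w-PC)*1e3 for w in W];print(L,"ctr",(L[0]+L[2])/2,np.linalg.norm(L[0]-L[1]),np.linalg.norm(L[1]-L[2]))
print("tcp in plinth",Ri@(manip.current_tool_pos()[:2]-PC)*1e3,R.from_quat(manip.current_tcp_rot()).as_euler("xyz",degrees=True))
t=cv2.imread("pics/side6.png");print(manip.current_finger_gap())
```

```text
[array([59.041 , 82.6583]), array([-60.1821,  83.7882]), array([-59.7561, -83.0315])] ctr [-0.3576 -0.1866] 119.22848257276542 166.82021794579373
tcp in plinth [-0.0868 -1.0245] [179.9915   0.0062  11.6904]
0.08334900964277048
```

Cover centre is within 0.4 mm of the plinth centre and square to it (119 × 167 mm measured against 124 × 170). Lowering.

Run:
```python
from h import *
T=P(0,0)
manip.servo_line(at(T,.235),vel=.1);manip.sleep(.2);stat("set")
manip.servo_line(at(T,.135),vel=.06);manip.sleep(.2);stat("near")
z=.135
while z>.1175:
    z-=.0015;manip.servo_line(at(T,z),vel=.03);f=manip.current_force();print(round(z,4),f.round(1),round(manip.current_tool_pos()[2],4))
    if f[2]>1:break
stat("down")
```

```text
set 45.67 F [ 0.7886 -0.5401 -3.4631] gap 0.0835 [0.5416 0.0323 0.2354]
near 47.68 F [-0.8143  0.0799 -4.8638] gap 0.0831 [0.5414 0.0322 0.1352]
0.1335 [-0.1 -0.4 -4.4] 0.1334
0.132 [-0.1  0.5 -4.5] 0.1319
0.1305 [ 1.1  0.6 -5.1] 0.1304
0.129 [-0.8 -0.3 -4.7] 0.1289
0.1275 [-0.1  0.3 -4.4] 0.1274
0.126 [-0.6 -0.3 -4.3] 0.1259
0.1245 [ 0.2 -0.1 -4. ] 0.1244
0.123 [-0.  -0.3 -3.8] 0.1229
0.1215 [ 0.1 -0.3 -3.3] 0.1215
0.12 [-4.6 -1.6  9.3] 0.1214
down 50.18 F [-4.6102 -1.5653  9.3059] gap 0.0837 [0.5415 0.0322 0.1214]
```

Contact at z = 0.1214, which is the grasp height (0.0974) plus the 24 mm ledge, so it is fully seated. Release and check.

Run:
```python
from h import *
T=P(0,0)
manip.servo_line(at(T,.1212),vel=.03);manip.open();manip.sleep(.1);stat("open")
manip.servo_line(at(T,.25),vel=.12)
manip.movej([.9,.35,-.3,1.5,.2,1.29,-1.7]);stat("away")
for n in("top","side"):cv2.imwrite(f"pics/{n}7.png",manip.get_image(n)[...,::-1])
t=cv2.imread("pics/top7.png");s=cv2.imread("pics/side7.png")
c=lambda im,x,y,w,h,k:cv2.resize(im[y:y+h,x:x+w],None,fx=k,fy=k,interpolation=cv2.INTER_CUBIC)
cv2.imwrite("pics/h.png",np.hstack([c(t,190,120,250,150,1.6)[:,:0] if 0 else c(t,265,165,110,100,3.6),c(s,265,150,110,130,3.6)[:360]]))
```

```text
open 50.95 F [ 0.0611  0.199  -0.2422] gap 0.092 [0.5413 0.0322 0.1212]
away 53.94 F [ 1.2525 -0.0496  0.0269] gap 0.0921 [ 0.4556 -0.4368  0.3354]
```

View pics/h.png

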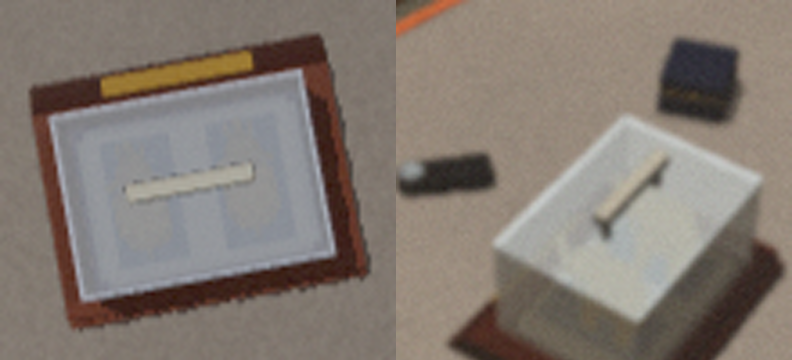

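The cover sits square and level on the ledge, and both elephants are faintly visible inside over their pads.

```bash
python3 -c "
from bench import manip
print(manip.hand_in())"
```

```text
the job is handed in; nothing more can be done
None
```

Job handed in at about 54 s of 72 s: both elephants face the front within about 2 mm of their pad centres, and the cover is fully seated; I gripped its handle by the bar's ends, not across its width, but it held and went down cleanly.

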